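Prime the analyser's hand pump until its indicator pin stands out

TASK

Two hand priming pumps for the blood analyser stand on the bench; one is primed, its steel indicator pin standing tall, while the other's pin is still sunk in its collar. With the fingertips, push the black plunger knob of the pump with the sunken pin all the way down and let it spring right back up, again and again, until its pin has risen fully out like its neighbour's, then leave the knob up and move clear. Do not touch the pin or the other pump, do not lift, tip or shove anything, and leave everything else where it is: nothing is to be picked up.

Things in the scene. Friction and masses are not known exactly. Their poses are not given: they have to be found in the camera images.
- pump_a: The pump to prime (pin sunk at the start). White case 150 (x) x 80 (y) x 68 (z) mm, 1.5 kg, loose on the bench; origin: centre of its underside, z up. At x = -40 mm a steel barrel (46 mm across, 100 mm high) carries the black mushroom knob (44 mm across, top at 140 mm when up); at x = +45 mm a dark collar (30 mm across, 85 mm high) holds the steel pin (12 mm across)
- plunger_top (a point): Centre of the flat top of pump_a's knob (the flat is 36 mm across); moves with the plunger
- plunger (a joint): How far pump_a's plunger is pressed straight down, m: 0 up, 0.013 down at a hard stop. Spring return: 4 N to start it, 6 to 7 N at the bottom. A ratchet lifts the pin while the plunger springs back up, about 12 mm for a full stroke (all the way down, then right back up); short strokes give less or nothing. About four full strokes do it, further ones do nothing
- pin_tip (a point): Top of pump_a's indicator pin, 85 mm along the case's +x from the knob's axis; 88 mm above the bench when fully sunk, 132 mm when fully out
- pin (a joint): How far pump_a's pin has risen, m: 0 fully sunk (3 mm shows), 0.044 fully out (anything over 0.0415 counts); between 0 and 0.006 at the start. It stays where it is between strokes
- pump_b: The pump that is already primed, of the same build and size, its pin fixed fully out; leave it alone. Origin: centre of its underside, axes as for pump_a
- plunger_b (a joint): How far pump_b's plunger is pressed, m: 0 up, 0.013 down; must stay up
- pin_b_tip (a point): Top of pump_b's pin, 132 mm above the bench
- jar: small clear screw-cap jar, 48 mm across, 65 mm high; origin: centre of its underside. Bystander
- bottle: white reagent bottle, 58 mm across, 125 mm high; origin: centre of its underside. Bystander
- tube_rack: white rack of stoppered tubes, 70 x 160 x 82 mm; origin: centre of its underside. Bystander
- tip_box: grey box with white lid, 87 x 122 x 67 mm; origin: centre of its underside. Bystander
- tape: roll of tape lying flat, 84 mm across, 24 mm high; origin: centre of its underside. Bystander
- marker: black marker pen lying on the bench, 120 mm long, 13 mm high; origin: centre of its underside. Bystander
- spatula: small steel spatula with a broad blade lying on the bench, 160 mm long; origin: on its underside. Bystander
Mind the look-alikes: they are no part of the job. What is shaped like the pump_a but blue or purple is not meant.

How it is judged:
On the way, in this order (a step that is already met when the one before it is completed fails the run):
1. the pin has risen part of the way (value of joint pin above 0.01 m), for 0.1 s.
2. the pin is fully out (value of joint pin above 0.0415 m), for 0.2 s.
At the end, for the whole second after the job is handed in: pump_a's pin has risen more than 41.5 mm (fully out is 44 mm), both plungers are up (within 3 mm), and both pumps stand upright within 40 mm of where they were (value of joint pin above 0.0415 m and value of joint each of plunger, plunger_b below 0.003 m and angle between each of pump_a, pump_b's own z axis and vertical below 0.1 rad and distance of each of pump_a, pump_b from where it was at the start of the episode below 0.04 m); the robot touches nothing.
It fails at once if a pump was lifted, tipped or shoved by more than 40 mm (height (world z) of any of pump_a, pump_b above 0.012 m or angle between any of pump_a, pump_b's own z axis and vertical above 0.15 rad or distance of any of pump_a, pump_b from where it was at the start of the episode above 0.04 m).
It fails at once if the robot touched the indicator pin (over 1 N) (contact force between any of the arm, the fingers and pin above 1 N).
It fails at once if the primed pump was touched (over 2 N) or its plunger pressed (contact force between any of the arm, the fingers and pump_b above 2 N or value of joint plunger_b above 0.006 m).
It fails at once if a bystander was lifted or moved by more than 20 mm (distance of any of jar, bottle, tube_rack, tip_box, tape, marker, spatula from where it was at the start of the episode above 0.02 m).
It also fails if it takes over 48 s, if anything falls off the work surface, if the arm or the gripper's body presses on something with over 40 N, if the wrist force passes 120 N, or if a joint passes its speed limit or range.

ROBOT

A 6-joint arm with a two-finger parallel gripper is mounted at the origin on the work surface. World frame = base frame: x ahead of the robot, y to its left, z up, the work surface at z = 0. Lengths are in m, angles in rad, forces in N, time in s.
With the tool pointing down it reaches from about 0.325 to 0.85 m from the base axis. Payload 15.5 kg.
Tool frame: the origin (TCP) lies at the centre of the arm's flange, where the gripper is bolted on; the fingertips stand 191 mm ahead of it and the grasp point (between the pads) lies 172 mm ahead of it; z points along the fingers, x is the direction in which the jaws open and shut, and the axes are right-handed (so a half turn about z gives the same grasp; the last joint's range is limited). The gripper opens to 91 mm and grips with 3 to 60 N. Pads are 32 mm wide; open, the fingers measure 118 mm over their backs; the gripper's body (76 mm by 178 mm) begins 60 mm behind the grasp point.
Start: joints at [-1.321, 0.494, 1.345, -0, 1.302, -0.096], TCP at [0.211, -0.588, 0.405] pointing down, gripper open.
Joint ranges: [-2.91, 2.91], [-0.82, 2.16], [0.22, 2.67], [-1.22, 4.37], [0.12, 2.79], [-3.08, 3.08]. Speed limits (rad/s): [1.89, 1.89, 2.57, 3.01, 3.01, 3.01].

INTERFACE

Orientations are given as a unit quaternion [w, x, y, z].
In Python, from cell import sensors, capture, camera_params, ticket, models gives the robot as it stands. The module is installed in compiled form; this text tells all that it offers.
- The arm moves only by the tool servo_tool, never from a script. Its argument "plan" is a list of rows, each a list of 6 numbers: the shift along the tool's x, y, z in cm, then the turn, a rotation vector about the tool's x, y, z in rad. In form: [[dx, dy, dz, wx, wy, wz], ...]. A call has 1 to 10 rows; each row is the pose to reach, as a shift and turn from the pose commanded when the call began, along the tool's axes at that moment; what a row does not reach only later rows make up. A row lasts 1/10 s, in which the tool goes at most 50 mm and 8.59 degrees, less where a joint would pass 70% of its speed; a pose out of reach is approached as far as the arm can. A call with a gripper value outside its range is refused whole. "hand" is the closure in counts, from 0 (fully open) to 255 (shut), set as the call begins (left out, the last holds). The fingers move at their own pace and stop on an object; the grip force is fixed at half the most. Time passes only in rows, so rows that repeat a pose let the fingers close. It gives the time, the measured TCP pose, the force and the opening at its end, in the units of the state.
- sensors.get_state(): the state, without advancing time (a new reading comes with each control period).
- capture(name): name is "side" or "top"; returns (picture, depth): 480x640x3 uint8, red, green, blue; 480x640 float32, m along the optical axis (not along the pixel's ray), 0 where there is no reading.
- camera_params(name): a dict with "K" (3x3 intrinsics, pixels), "D" ([k1, k2, p1, p2, k3] as OpenCV has them; the pictures are not rectified), "R" (3x3) and "t" (3): a world point X has camera coordinates R X + t. Camera axes: x right, y down, z forward; pixel columns grow to the right and rows downward; lengths in m; the calibration is good to about 2 mm. A picture is of the moment at which its call begins. camera_params takes no time and is no camera call.
- ticket.hand_in(): hands the job in, once; it reports no verdict.
Trained networks look in the newest picture that a camera, given by its name, has taken for a name from the list of things; names that differ only in an ending like _2 or _b are one class to them, and where a whole thing is asked for, a point or a joint stands for the part that bears it (a point fixed in the world has none). Each returns a list of dicts, best first, with "score" (0 to 1); they miss things now and then, are a little off and sometimes report something else, mostly with a low value. They report only what shows in the picture. A call takes as long as a camera call. They do not tell look-alikes from the thing itself.
- models.recognise(camera, query): "at" ([column, row] in pixels, amid what is visible of it).
- models.cut_out(camera, query): "region" (480x640 bool, what is visible of it) and "at" ([column, row] in pixels, amid what is visible of it).
The state is a dict: "time": time; "q": joint angles; "qd": joint speeds; "joint_efforts": joint torques, N m; "ee_pos": TCP position; "tool_rot": TCP orientation; "contact_force": force on the tool from outside, world axes, zero at the start; "wrist_torque": the same for the moment, N m; "width": opening from 0.0 (shut) to 1.0 (fully open).
Only numpy, scipy, OpenCV 4.12 (cv2) and the standard library are available. Lean on these libraries where they do the work, as an engineer would, in place of code of your own. Each camera call takes 0.05 s, during which the arm holds its last target. There are 200 camera calls.

## Working session

There is one attempt and no reset: what is moved stays moved. The work goes in short steps, Python scripts to look and compute and a tool call to move; the robot and the scene stay as the last step left them, time stands still between calls to the robot, and variables do not carry over. Pictures are saved under pics/ and viewed, about 8 in all and at most 12, crops included, and the job is handed in when it is done.

Besides the shell and the picture viewer there is one more tool, called after "Emit:" by a JSON object that holds its "method" and its "body", one argument or row to a line. servo_tool: Moves the arm, as the interface text tells. Its arguments: {"type":"object","properties":{"plan":{"type":"array","items":{"type":"array","items":{"type":"number"}}},"hand":{"type":"number"}},"required":["plan"]}

```bash
mkdir -p pics
cat > h.py <<'E'
import numpy as np, cv2
from cell import sensors, capture, camera_params, ticket, models
def world(cam, depth, uv):
    p=camera_params(cam); K,D,R,t=[np.array(p[k],float) for k in("K","D","R","t")]
    uv=np.atleast_2d(np.array(uv,float))
    n=cv2.undistortPoints(uv[:,None],K,D)[:,0]
    z=depth[uv[:,1].round().astype(int),uv[:,0].round().astype(int)]
    c=np.c_[n*z[:,None],z]
    return (c-t.ravel())@R, z
def cloud(cam,depth):
    v,u=np.mgrid[:480,:640]; w,z=world(cam,depth,np.c_[u.ravel(),v.ravel()])
    w[z==0]=np.nan
    return w.reshape(480,640,3)
E
python3 - <<'E'
from h import *
s=sensors.get_state(); print({k:np.round(v,3) for k,v in s.items()})
for c in("side","top"):
    im,d=capture(c); cv2.imwrite(f"pics/{c}0.png",im[:,:,::-1]); np.savez(f"{c}0.npz",im=im,d=d)
    p=camera_params(c); print(c,-np.array(p["R"]).T@np.array(p["t"]).ravel())
    for q in("plunger_top","pump_a","pin_tip"):
        for r in models.recognise(c,q):
            print(c,q,round(r["score"],2),np.round(r["at"]),world(c,d,r["at"])[0].round(3))
E
```

```text
{'time': np.float64(0.0), 'q': array([-1.321,  0.494,  1.346,  0.   ,  1.303, -0.096]), 'qd': array([-0.001,  0.003, -0.   , -0.   , -0.   , -0.   ]), 'joint_efforts': array([ 2.0000e-03, -8.7883e+01, -3.8186e+01,  7.1000e-02,  5.3000e-02,
       -0.0000e+00]), 'ee_pos': array([ 0.211, -0.588,  0.404]), 'tool_rot': array([-0.   ,  0.818, -0.575, -0.   ]), 'contact_force': array([-0.263,  0.303,  0.521]), 'wrist_torque': array([0.021, 0.007, 0.026]), 'width': np.float64(1.003)}
side [0.03120596 0.84036928 0.69760199]
side plunger_top 0.69 [355. 206.] [[ 0.52  -0.201  0.138]]
side plunger_top 0.58 [356. 168.] [[0.031 0.84  0.698]]
side plunger_top 0.53 [374. 239.] [[ 0.399 -0.06   0.135]]
side pump_a 0.98 [345. 192.] [[ 0.678 -0.452  0.05 ]]
side pump_a 0.91 [272. 300.] [[0.533 0.197 0.064]]
side pump_a 0.9 [381. 260.] [[ 0.38  -0.068  0.074]]
side pump_a 0.59 [346. 231.] [[ 0.536 -0.177  0.063]]
top [ 0.39591156 -0.01581971  1.39081343]
top plunger_top 0.78 [397. 232.] [[ 0.53  -0.211  0.142]]
top plunger_top 0.58 [508. 184.] [[ 0.655 -0.497  0.142]]
top plunger_top 0.56 [346. 282.] [[ 0.403 -0.082  0.143]]
top plunger_top 0.54 [464. 333.] [[ 0.339 -0.193  0.777]]
top pump_a 0.89 [490. 178.] [[ 0.685 -0.477  0.069]]
top pump_a 0.87 [359. 291.] [[ 0.383 -0.122  0.07 ]]
top pump_a 0.83 [439. 326.] [[ 0.292 -0.332  0.067]]
top pump_a 0.79 [392. 224.] [[ 0.56  -0.209  0.068]]
top pump_a 0.63 [254. 226.] [[0.553 0.158 0.068]]
```

View pics/top0.png

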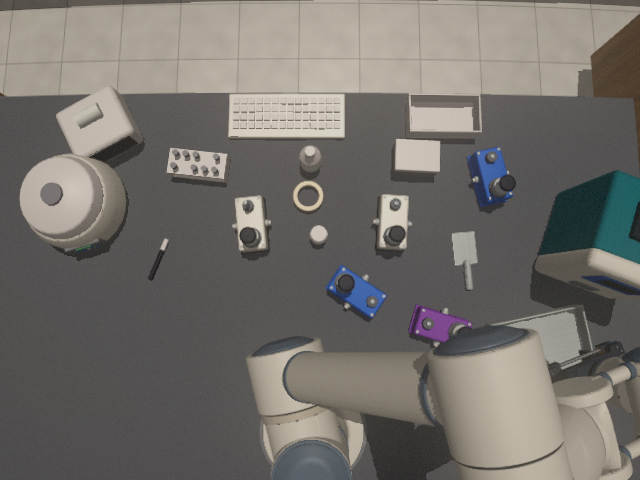

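View pics/side0.png

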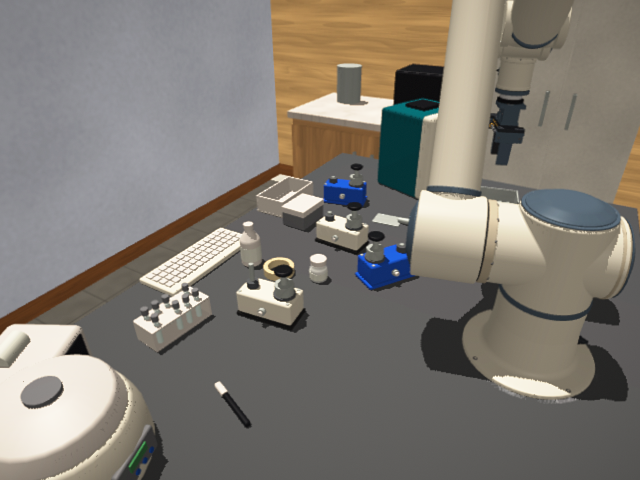

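Two pumps are white. One is at top (251,224) / side (270,300), with what looks like a tall pin at side (252,272). The other is at top (393,222) / side (343,230), with only a short collar showing. The blue and purple ones are look-alikes. I'll confirm with an enlarged crop and measure the knobs.

Run:
```python
from h import *
a=np.load("side0.npz");b=np.load("top0.npz")
s=a["im"]; t=b["im"]
c=[cv2.resize(x,(390,290),interpolation=cv2.INTER_CUBIC) for x in(s[250:325,230:330],s[190:265,300:400],t[185:260,205:305],t[185:260,345:445])]
cv2.imwrite("pics/crop.png",np.vstack([np.hstack(c[:2]),np.hstack(c[2:])])[:,:,::-1])
for cam,f in(("side",a),("top",b)):
    w=cloud(cam,f["d"]); g=w[...,2]
    for n,(x,y) in {"R":(.55,-.21),"L":(.55,.16)}.items():
        m=(abs(w[...,0]-x)<.1)&(abs(w[...,1]-y)<.065)
        k=m&(g>.128)&(g<.16)&(f["im"].max(2)<90); 
        P=w[k]; print(cam,n,"knob",k.sum(),np.median(P,0).round(4),((P.max(0)+P.min(0))/2).round(4),np.ptp(P,axis=0).round(3))
        k=m&(g>.078)&(g<.15)&(w[...,0]>x+.0)
        P=w[k]; print(cam,n,"collar",k.sum(),np.median(P,0).round(4),P[:,2].max().round(3) if k.any() else 0)
        k=(m&(g>.06)&(g<.074)).astype(np.uint8)
        P=w[k>0][:,:2]; print("case",cam,[np.round(v,4) for v in cv2.minAreaRect((P*1).astype(np.float32))[:2]],cv2.minAreaRect(P.astype(np.float32))[2])
```

```text
side R knob 104 [ 0.5228 -0.2018  0.138 ] [ 0.5249 -0.2093  0.135 ] [0.041 0.044 0.012]
side R collar 52 [ 0.6078 -0.2099  0.084 ] 0.094
case side [array([ 0.5645, -0.2099]), array([0.0756, 0.1446])] 88.0079116821289
side L knob 187 [0.5162 0.1724 0.1383] [0.5175 0.1689 0.1356] [0.039 0.042 0.013]
side L collar 164 [0.6005 0.1797 0.0903] 0.132
case side [array([0.558 , 0.1721]), array([0.1443, 0.0755])] 7.093148231506348
top R knob 203 [ 0.5271 -0.2112  0.1401] [ 0.5264 -0.2106  0.1402] [0.038 0.038 0.014]
top R collar 99 [ 0.6097 -0.2159  0.0864] 0.1
case top [array([ 0.5673, -0.2137]), array([0.0717, 0.1419])] 86.35746765136719
top L knob 209 [0.5207 0.1624 0.1405] [0.5519 0.1635 0.1403] [0.102 0.038 0.016]
top L collar 103 [0.6011 0.1707 0.0871] 0.137
case top [array([0.5612, 0.1678]), array([0.1418, 0.0751])] 6.345543384552002
```

View pics/crop.png

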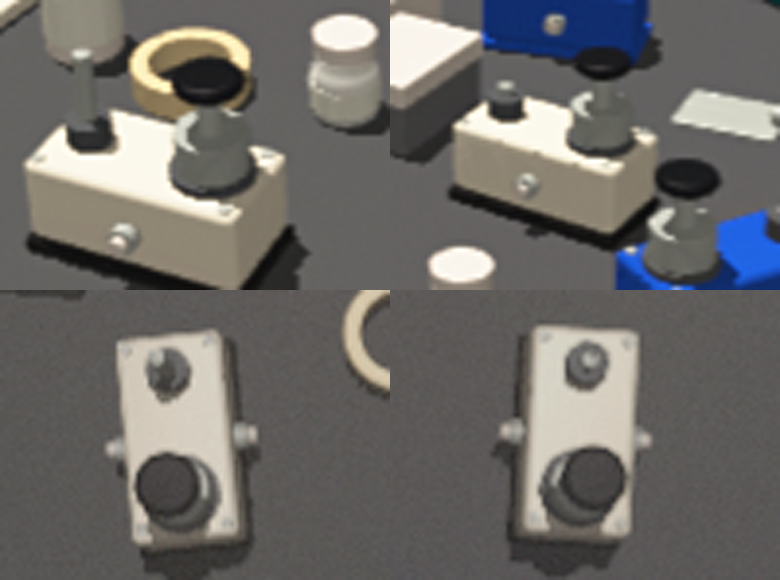

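Right-hand white pump (top (393,222), side (343,230)) is pump_a: its crop shows the pin barely out of its collar, while the left one's pin stands tall. The two views put pump_a's knob at about (0.526, -0.210) with its top at z≈0.140, which fits the text. Next I close the hand and fly over at the present height.

Emit:
{"method": "servo_tool", "body": {
  "plan": [
    [-2,-3.4,0,0,0,0],
    [-5,-8.5,0,0,0,0],
    [-8,-13.6,0,0,0,0],
    [-11,-18.7,0,0,0,0],
    [-14,-23.9,0,0,0,0],
    [-17,-29,0,0,0,0],
    [-20,-34.1,0,0,0,0],
    [-23,-39.2,0,0,0,0],
    [-24.9,-42.4,0,0,0,0],
    [-24.9,-42.4,0,0,0,0]
  ],
  "hand": 255
}}

```text
time: 1.4
ee_pos: [0.5257, -0.2104, 0.4049]
tool_rot: [-0.0, 0.818, -0.575, 0.0]
contact_force: [1.2, -0.9, -0.1]
width: 0.15
```

Emit:
{"method": "servo_tool", "body": {
  "plan": [
    [0,0,1,0,0,0],
    [0,0,2.5,0,0,0],
    [0,0,3.8,0,0,0],
    [0,0,3.8,0,0,0],
    [0,0,3.8,0,0,0]
  ]
}}

```text
time: 1.9
ee_pos: [0.5246, -0.2126, 0.3669]
tool_rot: [0.0, 0.818, -0.575, -0.0]
contact_force: [-0.4, 0.2, 0.4]
width: 0.002
```

Run:
```python
from h import *
s=sensors.get_state(); print({k:np.round(v,3) for k,v in s.items()})
im={}
for c in("side","top"):
    im[c],d=capture(c)
    p=camera_params(c); 
    e=s["ee_pos"]
    for X in ([0.526,-0.21,0.14],[e[0],e[1],e[2]-.191]):
        u=cv2.projectPoints(np.array([X],float),cv2.Rodrigues(np.array(p["R"],float))[0],np.array(p["t"],float),np.array(p["K"],float),np.array(p["D"],float))[0].ravel()
        print(c,u.round(1))
cv2.imwrite("pics/hov.png",cv2.resize(np.hstack([im["side"][150:270,270:430],im["top"][160:280,320:480]]),(800,300),interpolation=cv2.INTER_CUBIC)[:,:,::-1])
```

```text
{'time': np.float64(1.9), 'q': array([-0.491,  0.452,  1.541, -0.   ,  1.15 ,  0.736]), 'qd': array([ 0.001, -0.012, -0.013,  0.001,  0.002,  0.001]), 'joint_efforts': array([ 2.6200e-01, -7.8045e+01, -3.3132e+01,  7.7000e-02, -1.4900e-01,
       -1.0000e-02]), 'ee_pos': array([ 0.525, -0.213,  0.367]), 'tool_rot': array([ 0.   ,  0.818, -0.575, -0.   ]), 'contact_force': array([-0.351,  0.181,  0.439]), 'wrist_torque': array([-0.   , -0.011, -0.027]), 'width': np.float64(0.002)}
side [354.6 203.7]
side [355.9 192.1]
top [396.5 233.5]
top [399.8 232.6]
```

View pics/hov.png

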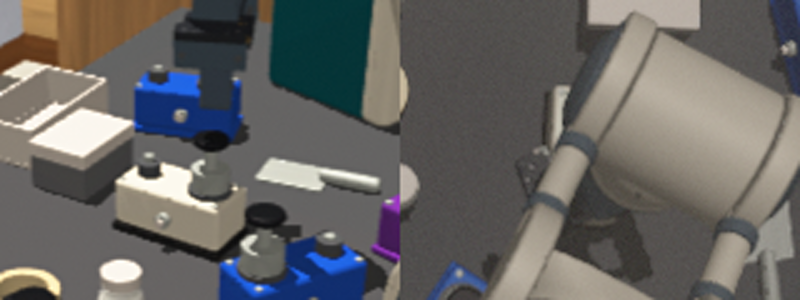

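The hover view shows the fingertips (crop column ~215) directly above the knob (crop column ~212, row 140), with about 36 mm of air between. I'll go down and press while watching the force.

Emit:
{"method": "servo_tool", "body": {
  "plan": [
    [0,0,1,0,0,0],
    [0,0,2,0,0,0],
    [0,0,3,0,0,0],
    [0,0,3.5,0,0,0],
    [0,0,4,0,0,0],
    [0,0,4.4,0,0,0],
    [0,0,4.7,0,0,0],
    [0,0,4.7,0,0,0]
  ]
}}

```text
time: 2.8
ee_pos: [0.5245, -0.2122, 0.3194]
tool_rot: [0.0, 0.818, -0.575, -0.0]
contact_force: [-5.2, 2.4, 4.2]
width: 0.005
```

Emit:
{"method": "servo_tool", "body": {
  "plan": [
    [0,0,0.1,0,0,0],
    [0,0,0.2,0,0,0],
    [0,0,0.2,0,0,0],
    [0,0,0.2,0,0,0]
  ]
}}

```text
time: 3.2
ee_pos: [0.5245, -0.2122, 0.3181]
tool_rot: [0.0, 0.818, -0.575, -0.0]
contact_force: [-4.4, 1.2, 9.3]
width: 0.003
```

9.3 N is above the spring's 7 N, and the tip is at z≈0.127, so the knob is at the stop. Release fully, then check the pin.

Emit:
{"method": "servo_tool", "body": {
  "plan": [
    [0,0,0.15,0,0,0],
    [0,0,0.15,0,0,0],
    [0,0,-0.5,0,0,0],
    [0,0,-1,0,0,0],
    [0,0,-1.5,0,0,0],
    [0,0,-2,0,0,0],
    [0,0,-2,0,0,0],
    [0,0,-2,0,0,0]
  ]
}}

```text
time: 4.0
ee_pos: [0.5247, -0.2123, 0.3377]
tool_rot: [-0.0, 0.818, -0.575, 0.0]
contact_force: [-0.2, 0.4, 0.6]
width: 0.007
```

```bash
cat > chk.py <<'E'
from h import *
import sys
print(sensors.get_state()["ee_pos"].round(4),sensors.get_state()["contact_force"])
im,d=capture("side"); cv2.imwrite(f"pics/{sys.argv[1]}.png",cv2.resize(im[170:260,300:420],(800,600),interpolation=cv2.INTER_CUBIC)[:,:,::-1])
w=cloud("side",d)
m=(abs(w[...,0]-.609)<.02)&(abs(w[...,1]+.214)<.022)&(w[...,2]>.078)
print("pin top",np.sort(w[m][:,2])[-6:].round(4))
m=(abs(w[...,0]-.565)<.1)&(abs(w[...,1]+.21)<.065)&(w[...,2]>.06)&(w[...,2]<.074)
print("case",cv2.minAreaRect(w[m][:,:2].astype(np.float32)))
E
python3 chk.py s1
```

```text
[ 0.5247 -0.2123  0.3377] [-0.15144483  0.3506171   0.59110091]
pin top [0.1004 0.1014 0.1018 0.1021 0.1028 0.1037]
case ((0.5643630027770996, -0.20830190181732178), (0.07873491942882538, 0.14600488543510437), 88.66320037841797)
```

View pics/s1.png

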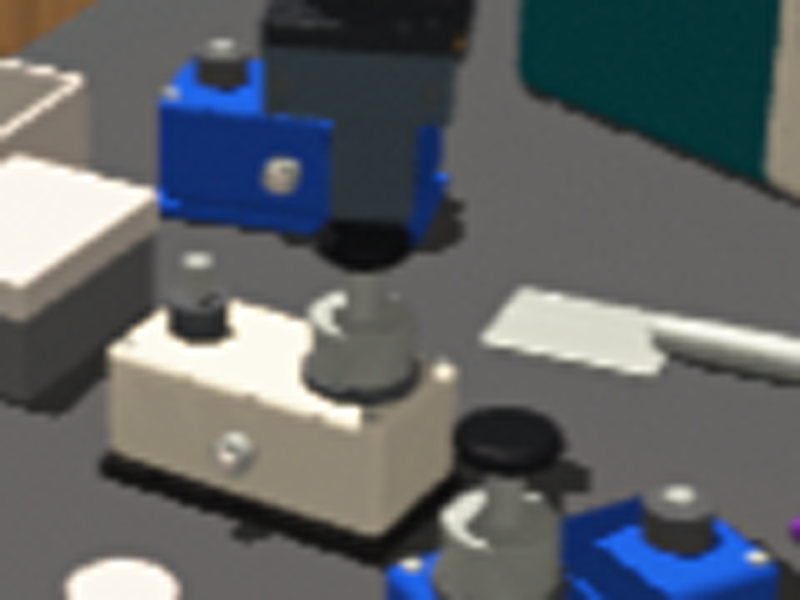

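The pin (crop (197,262)) has risen by about a stroke, from 94 to 104 mm; the knob is up and the case has not moved. I'll repeat full strokes.

Emit:
{"method": "servo_tool", "body": {
  "plan": [
    [0,0,0.7,0,0,0],
    [0,0,1.4,0,0,0],
    [0,0,2,0,0,0],
    [0,0,2.15,0,0,0],
    [0,0,2.15,0,0,0],
    [0,0,2.15,0,0,0],
    [0,0,1.4,0,0,0],
    [0,0,0.7,0,0,0],
    [0,0,0,0,0,0],
    [0,0,0,0,0,0]
  ]
}}

```text
time: 5.05
ee_pos: [0.5248, -0.2123, 0.3381]
tool_rot: [-0.0, 0.818, -0.575, 0.0]
contact_force: [-0.1, -0.1, -0.4]
width: 0.005
```

Emit:
{"method": "servo_tool", "body": {
  "plan": [
    [0,0,0.7,0,0,0],
    [0,0,1.4,0,0,0],
    [0,0,2,0,0,0],
    [0,0,2.15,0,0,0],
    [0,0,2.15,0,0,0],
    [0,0,2.15,0,0,0],
    [0,0,1.4,0,0,0],
    [0,0,0.7,0,0,0],
    [0,0,0,0,0,0],
    [0,0,0,0,0,0]
  ]
}}

```text
time: 6.05
ee_pos: [0.5247, -0.2123, 0.338]
tool_rot: [-0.0, 0.818, -0.575, 0.0]
contact_force: [-0.1, 0.7, 0.0]
width: 0.003
```

```bash
python3 chk.py s3
```

```text
[ 0.5247 -0.2123  0.338 ] [-0.11956183  0.72062208  0.04558641]
pin top [0.125  0.125  0.1256 0.1258 0.1269 0.1272]
case ((0.5647854208946228, -0.2083473801612854), (0.07752951979637146, 0.14480964839458466), 86.58723449707031)
```

The pin is at 127 mm, 23 mm higher after two strokes. Two more strokes; any excess does nothing.

Emit:
{"method": "servo_tool", "body": {
  "plan": [
    [0,0,0.7,0,0,0],
    [0,0,1.4,0,0,0],
    [0,0,2,0,0,0],
    [0,0,2.2,0,0,0],
    [0,0,2.2,0,0,0],
    [0,0,2.2,0,0,0],
    [0,0,1.4,0,0,0],
    [0,0,0.7,0,0,0],
    [0,0,0,0,0,0],
    [0,0,0,0,0,0]
  ]
}}

```text
time: 7.1
ee_pos: [0.5247, -0.2123, 0.3379]
tool_rot: [0.0, 0.818, -0.575, 0.0]
contact_force: [-0.2, -0.6, -0.6]
width: 0.004
```

Emit:
{"method": "servo_tool", "body": {
  "plan": [
    [0,0,0.7,0,0,0],
    [0,0,1.4,0,0,0],
    [0,0,2,0,0,0],
    [0,0,2.2,0,0,0],
    [0,0,2.2,0,0,0],
    [0,0,2.2,0,0,0],
    [0,0,1.4,0,0,0],
    [0,0,0.7,0,0,0],
    [0,0,0,0,0,0],
    [0,0,0,0,0,0]
  ]
}}

```text
time: 8.1
ee_pos: [0.5246, -0.2123, 0.3378]
tool_rot: [0.0, 0.818, -0.575, -0.0]
contact_force: [0.4, -1.1, 0.4]
width: 0.004
```

Emit:
{"method": "servo_tool", "body": {
  "plan": [
    [0,0,-2,0,0,0],
    [0,0,-4,0,0,0],
    [0,0,-6,0,0,0],
    [0,0,-8,0,0,0],
    [0,0,-8,0,0,0],
    [0,0,-8,0,0,0]
  ]
}}

```text
time: 8.7
ee_pos: [0.5245, -0.2122, 0.417]
tool_rot: [0.0, 0.818, -0.575, -0.0]
contact_force: [0.3, 0.7, -0.8]
width: 0.005
```

```bash
python3 chk.py s5
python3 - <<'E'
from h import *
im,d=capture("side"); w=cloud("side",d); g=w[...,2]
for x,y in((.525,-.21),(.5175,.169)):
    k=(abs(w[...,0]-x)<.03)&(abs(w[...,1]-y)<.03)&(g>.115)&(g<.16); print("knob",np.percentile(g[k],[50,95]))
k=(abs(w[...,0]-.601)<.02)&(abs(w[...,1]-.18)<.03)&(g>.1)
print("pin_b top",np.sort(g[k])[-5:])
E
```

```text
[ 0.5245 -0.2122  0.417 ] [ 0.26260512  0.71497034 -0.76870304]
pin top [0.1288 0.13   0.1304 0.1306 0.1314 0.132 ]
case ((0.5643271207809448, -0.20862263441085815), (0.07583972066640854, 0.14459383487701416), 86.87310028076172)
knob [0.13772502 0.14038139]
knob [0.13808898 0.14024418]
pin_b top [0.13045678 0.13082755 0.13127349 0.1313152  0.13153418]
```

View pics/s5.png

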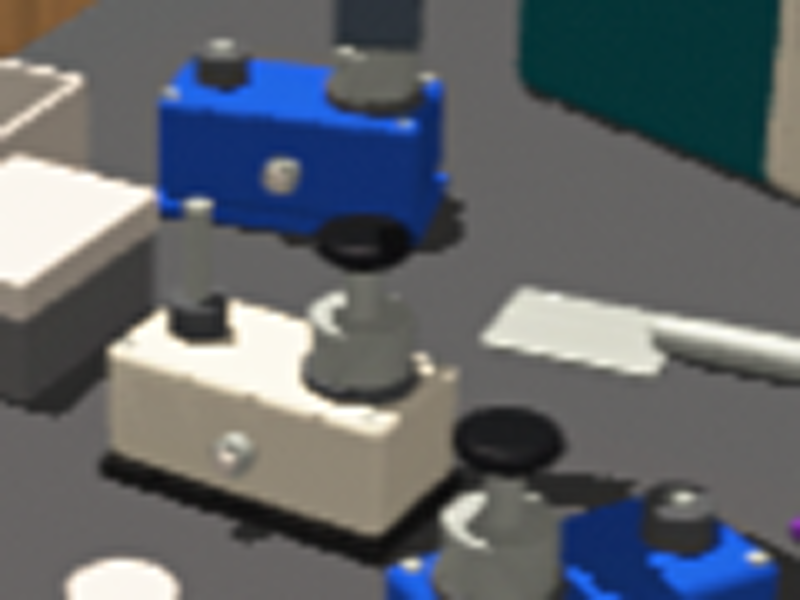

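The pin (crop (198,205)) stands tall, with its top at 132 mm like its neighbour's. The knob is up at 140 mm, the case has not moved, and the hand is clear.

```bash
python3 -c "from cell import ticket; print(ticket.hand_in())"
```

```text
the job is handed in; nothing more can be done
None
```

I primed the pump with the sunken pin, which was the right-hand white one. With closed fingertips I gave its knob five strokes down to the stop and back up, then raised the hand about 80 mm and handed the job in. The clock stood at about 9 s.

Last checks, from the side camera:
- **Pin:** its top is at 132 mm, up from about 94 mm at the start. The neighbour's pin reads 131.5 mm.
- **Knobs:** both are up, at about 140 mm.
- **Case:** it stands within about 1 mm of where it was.
- **Force:** the tool reads about 1 N, within its noise, with the hand clear of everything.

No check failed or disagreed. I measured the force at the stop only on the first stroke (9.3 N). The later strokes went to the same depth, and I judged them by how far the pin rose. I did not measure the bystanders again; the hand stayed well clear of them.

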